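Ruler to the plate, UV shield held at 45 degrees

ROBOT

A 6-joint arm with a two-finger parallel gripper is mounted at the origin on a cart in front of the work surface, level with it; the furniture and walls round the work are solid. World frame = base frame: x ahead of the robot, y to its left, z up, the work surface at z = 0. Lengths are in m, angles in rad, forces in N, time in s.
With the tool pointing down it reaches from about 0.425 to 1.125 m from the base axis. Payload 14.9 kg.
Tool frame: the origin (TCP) lies on the centre line of the jaws, within the pads' length; the fingertips stand 17 mm ahead of it and the grasp point (between the pads) lies 2 mm behind it (r.finger_overhang is the distance from the TCP to the fingertips, in m); z points along the fingers, x is the direction in which the jaws open and shut, and the axes are right-handed (so a half turn about z gives the same grasp; the last joint's range is limited). The gripper opens to 91 mm and grips with 3 to 60 N. Pads are 32 mm wide; open, the fingers measure 118 mm over their backs; the gripper's body (76 mm by 178 mm) begins 60 mm behind the grasp point.
Start: joints at [1.209, 0.379, 1.734, -0, 1.028, -0.033], TCP at [0.226, 0.663, 0.231] pointing down, gripper open.
Joint ranges: [-2.77, 2.77], [-0.74, 2.19], [0, 2.66], [-1.06, 4.2], [0.31, 2.87], [-3.08, 3.08]. Speed limits (rad/s): [1.89, 1.89, 2.39, 3.14, 3.14, 3.14].

INTERFACE

Orientations are given as a 3x3 rotation matrix whose columns are the frame's x, y, z axes.
In Python, from rig import r, grab_frame, get_calibration, hand_in, outline_of gives the robot as it stands. The module is installed in compiled form; this text tells all that it offers.
- The arm moves only by the tool step_arm, never from a script. Its argument "rows" is a list of rows, each a list of 7 numbers: the opening, from 0 (shut) to 1 (fully open), then the shift along the world's x, y, z in mm, then the turn, a rotation vector about the world's x, y, z in degrees. In form: [[hand, tx, ty, tz, wx, wy, wz], ...]. A call has 1 to 10 rows; each row shifts and turns the commanded pose from where the row before left it; what a row does not reach is not made up. A row lasts 1/10 s, in which the tool goes at most 50 mm and 8.59 degrees, less where a joint would pass 70% of its speed; a pose out of reach is approached as far as the arm can. A call with a gripper value outside its range is refused whole. The fingers move at their own pace and stop on an object; the grip force is fixed at half the most. Time passes only in rows, so rows that do not move let the fingers close. It gives the time, the measured TCP pose, the force and the opening at its end, in the units of the state.
- r.get_obs(): the state, without advancing time (a new reading comes with each control period).
- grab_frame(name): name is "side" or "top"; returns (picture, depth): 384x512x3 uint8, red, green, blue; 384x512 float32, m along the optical axis (not along the pixel's ray), 0 where there is no reading.
- get_calibration(name): a dict with "K" (3x3 intrinsics, pixels), "k1" (the pictures are not rectified: a ray, as slopes to the right and down, at radius r is drawn at 1 + k1 r^2 times it, then the intrinsics apply), "rvec" (rotation vector, rad) and "tvec" (3), from world to camera coordinates, as OpenCV has them. Camera axes: x right, y down, z forward; pixel columns grow to the right and rows downward; lengths in m; the calibration is good to about 2 mm. A picture is of the moment at which its call begins. get_calibration takes no time and is no camera call.
- hand_in(): hands the job in, once; it reports no verdict.
Trained networks look in the newest picture that a camera, given by its name, has taken for a name from the list of things; names that differ only in an ending like _2 or _b are one class to them, and where a whole thing is asked for, a point or a joint stands for the part that bears it (a point fixed in the world has none). Each returns a list of dicts, best first, with "confidence" (0 to 1); they miss things now and then, are a little off and sometimes report something else, mostly with a low value. They report only what shows in the picture. A call takes as long as a camera call. They do not tell look-alikes from the thing itself.
- outline_of(camera, thing): "region" (384x512 bool, what is visible of it) and "box" ([centre column, centre row, width, height] in pixels, round what is visible of it).
The state is a dict: "clock": time; "q": joint angles; "joint_velocities": joint speeds; "joint_efforts": joint torques, N m; "eef_pos": TCP position; "orientation": TCP orientation; "contact_force": force on the tool from outside, world axes, zero at the start; "ft_torque": the same for the moment, N m; "width": opening from 0.0 (shut) to 1.0 (fully open).
Only numpy, scipy, OpenCV 4.12 (cv2) and the standard library are available. Lean on these libraries where they do the work, as an engineer would, in place of code of your own. Each camera call takes 0.05 s, during which the arm holds its last target.

TASK

The chromatography plate on the UV viewer is about to be photographed through the viewer's hinged shield: lay the flat ruler with the raised grip on the viewer's glass, one long edge flush against one of the two side edges of the plate (the edges that run from front to back), covering the whole of that edge, and let go of it without pushing the plate out of place. Then bring the shield forward by its bar from where it leans back, never letting it drop, and hold it open at 45 degrees above the glass; its hinge does not hold by itself, so finish while still holding it. Leave the timer and the two bottles as they stand.

Things in the scene. Friction and masses are not known exactly. Their poses are not given: they have to be found in the camera images.
- viewer: UV viewer, a flat white case 220 (x) x 240 (y) x 40 mm with a dark glass top, fixed. Origin: centre of its underside; x points to the back (hinge side), y to its left, z up. The top is flat, 40 mm above the origin, but for two hinge posts at the back corners (x = +100, y = +-109 mm), 20 x 12 mm, their tops 46 mm above the glass.
- shield_hinge (a point): middle of the shield's hinge axis, fixed to the viewer at x = +100, z = +76 mm of its frame (36 mm above the glass). The axis runs along the viewer's y; axes as the viewer's.
- shield (a joint): opening angle of the shield, rad: 0 level over the glass, 0.785 the 45 degrees asked for, 1.83 the stop at the back, past upright, where it leans at the start. Clear amber-tinted sheet in an aluminium frame, 204 mm wide, 8 mm thick, reaching 181 mm from the hinge axis, 0.3 kg. The hinge is almost free: forward of upright (1.57) it falls shut unless held.
- shield_bar (a point): centre of the shield's pull bar: round steel, 12 mm diameter, 150 mm long, parallel to the hinge axis and 214 mm from it in the shield's plane; 27 mm are free between bar and shield edge; its legs are at y = +-75 mm. At opening angle a it is 214 cos(a) mm in front of (viewer -x) and 214 sin(a) mm above the hinge axis. The round bar can turn between gripping fingers. The axes turn with the shield.
- tlc_plate: thin-layer chromatography plate lying loose on the viewer's glass: a white-faced square of glass 100 x 100 x 5 mm, 0.2 kg. Origin: centre of its underside; x towards the back, y to the left, z up. Its side edges are at y = +-50 mm and run along x.
- ruler_mid (a point): loose aluminium ruler, 140 (x) x 30 (y) x 4 mm, about 0.07 kg, on the bench left or right of the viewer; along its middle a black upright grip 70 (x) x 12 (y) mm rises to 32 mm above the underside (its foot, 16 x 84 mm, is 7 mm high). Both long edges are alike. The point is at its centre, 16 mm above the underside; x along it, z up. Lying flush, it is 65 mm to the side of the plate's centre.
- lab_timer: bystander: white timer 64 x 64 x 18 mm lying on the bench on the side of the viewer where the ruler is not; origin centre of the underside.
- reagent_b: bystander: white plastic bottle with a cap, 48 mm diameter, 98 mm high, behind on the left; origin centre of the underside.
- dropper_c: bystander: small white plastic bottle with a cap, 33 mm diameter, 72 mm high, behind on the right; origin centre of the underside.
There are look-alikes about, which are no part of the job. There is more than one size of the tlc_plate; the one meant has the size given above.

How it is judged:
By the outcome, as a careful person would: the job done as asked, in the order asked, and still so for the second after the job is handed in, while the arm keeps its last pose, push and grip.
It also fails if it takes over 51 s, if anything falls off the work surface, if the arm or the gripper's body presses on something with over 40 N, if the wrist force passes 120 N, or if a joint passes its speed limit or range.

## Working session

There is one attempt and no reset: what is moved stays moved. The work goes in short steps, Python scripts to look and compute and a tool call to move; the robot and the scene stay as the last step left them, time stands still between calls to the robot, and variables do not carry over. Pictures are saved under pics/ and viewed, and the job is handed in when it is done.

Besides the shell and the picture viewer there is one more tool, called after "Call:" as name(argument=value, ...), one argument or row to a line, values as JSON. step_arm: Moves the arm, as the interface text tells. Its arguments: {"type":"object","properties":{"rows":{"type":"array","items":{"type":"array","items":{"type":"number"}}}},"required":["rows"]}

```bash
mkdir -p pics; cat > h.py <<'E'
import numpy as np,cv2
from rig import r,grab_frame,get_calibration,hand_in,outline_of
def cal(n):
    c=get_calibration(n);R=cv2.Rodrigues(np.array(c['rvec'],float))[0];return np.array(c['K'],float),c['k1'],R,np.array(c['tvec'],float).ravel()
def unproj(n,u,v,d):
    K,k1,R,t=cal(n);u=np.asarray(u,float);v=np.asarray(v,float)
    xd=(u-K[0,2])/K[0,0];yd=(v-K[1,2])/K[1,1];x,y=xd.copy(),yd.copy()
    for _ in range(30):
        s=1+k1*(x*x+y*y);x,y=xd/s,yd/s
    P=np.stack([x*d,y*d,d*np.ones_like(x)],-1);return (P-t)@R
def proj(n,P):
    K,k1,R,t=cal(n);p=np.asarray(P,float)@R.T+t;x=p[...,0]/p[...,2];y=p[...,1]/p[...,2];s=1+k1*(x*x+y*y)
    return np.stack([K[0,0]*x*s+K[0,2],K[1,1]*y*s+K[1,2]],-1)
def onplane(n,u,v,z):
    K,k1,R,t=cal(n);C=-R.T@t
    D=unproj(n,u,v,np.ones_like(np.asarray(u,float)))-C
    return C+D*((z-C[2])/D[...,2])[...,None]
def save(n,name):
    p,d=grab_frame(n);cv2.imwrite(f'pics/{name}.png',p[:,:,::-1]);np.savez(f'{name}.npz',p=p,d=d);return p,d
E
python3 - <<'E'
from h import *
for n in('top','side'):
    save(n,n+'0');K,k1,R,t=cal(n);print(n,K[0,0],k1,-R.T@t)
    for th in ['viewer','tlc_plate','ruler_mid','shield_bar','lab_timer']:
        for o in outline_of(n,th)[:3]:print(th,o['confidence'],o['box'],o['region'].sum())
o=r.get_obs();print(o)
E
```

```text
top 468.42808725407997 -0.04498133763111635 [0.33296411 0.0031001  1.19591099]
tlc_plate 0.91 [244.6, 219.1, 44.4, 46.3] 1561
tlc_plate 0.75 [193.1, 141.6, 22.9, 31.0] 308
tlc_plate 0.22 [333.1, 229.0, 25.3, 54.4] 649
ruler_mid 0.88 [333.8, 227.4, 27.1, 53.0] 634
shield_bar 0.63 [245.6, 148.7, 98.3, 60.3] 4642
shield_bar 0.44 [244.8, 193.3, 101.1, 146.6] 10915
lab_timer 0.77 [159.3, 227.4, 25.3, 30.9] 532
side 414.3573229755894 -0.07723515796518297 [ 0.13496524 -0.77434809  0.67178628]
viewer 0.61 [239.1, 169.0, 124.1, 153.2] 7957
viewer 0.61 [383.3, 256.3, 18.0, 26.6] 314
tlc_plate 0.85 [226.7, 198.8, 46.6, 27.7] 918
tlc_plate 0.7 [232.7, 163.1, 20.7, 14.5] 206
ruler_mid 0.72 [255.5, 268.7, 53.7, 34.8] 772
shield_bar 0.89 [276.6, 146.6, 52.9, 103.9] 3329
lab_timer 0.69 [194.7, 169.9, 28.2, 17.2] 273
{'clock': 0.6, 'q': array([ 1.20868022e+00,  3.78904242e-01,  1.73423234e+00,  2.26982562e-05,
        1.02852012e+00, -3.33105668e-02]), 'joint_velocities': array([-0.00065486,  0.00014772, -0.00046192,  0.00046553, -0.00141091,
        0.00052416]), 'joint_efforts': array([-2.46611853e-03, -7.63364410e+01, -4.34591997e+01,  6.49751234e-02,
        3.91800818e-02, -7.98388965e-05]), 'eef_pos': array([0.22604255, 0.66248649, 0.23091275]), 'orientation': array([[ 3.22923878e-01,  9.46424940e-01, -4.08706615e-05],
       [ 9.46424939e-01, -3.22923880e-01, -5.30080025e-05],
       [-6.33662082e-05, -2.15634635e-05, -9.99999998e-01]]), 'contact_force': array([0.31268355, 0.33771684, 1.16214766]), 'ft_torque': array([ 0.01951321,  0.01057177, -0.03314111]), 'width': 1.002011114345303}
```

View pics/top0.png

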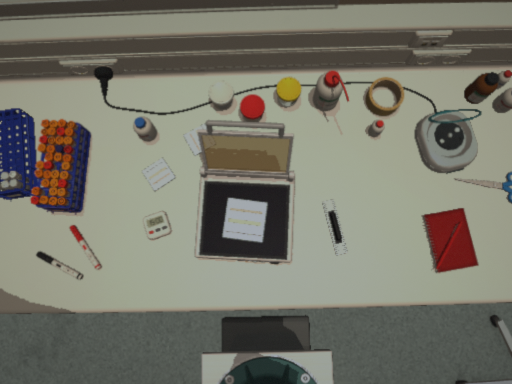

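View pics/side0.png

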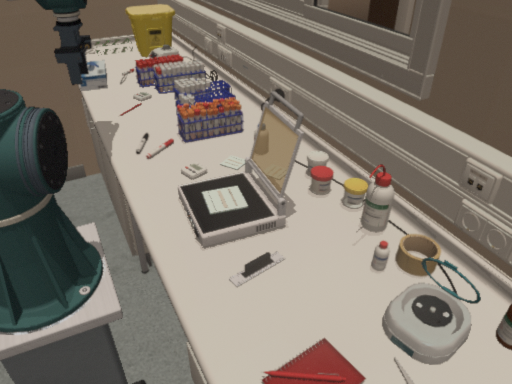

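```bash
python3 - <<'E'
from h import *
z=np.load('top0.npz');p=z['p'][:,:,::-1]
cv2.imwrite('pics/c1.png',cv2.resize(p[110:275,185:355],None,fx=4.6,fy=3.6*1,interpolation=cv2.INTER_CUBIC) if 0 else cv2.resize(p[130:270,180:360],None,fx=4.2,fy=4.2,interpolation=cv2.INTER_CUBIC))
z2=np.load('side0.npz');q=z2['p'][:,:,::-1]
cv2.imwrite('pics/c2.png',cv2.resize(q[90:290,170:330],None,fx=3,fy=3,interpolation=cv2.INTER_CUBIC))
def rect(n,th,zz,i=0):
    o=outline_of(n,th)[i];m=o['region'].astype(np.uint8)
    c,_=cv2.findContours(m,0,cv2.CHAIN_APPROX_NONE);c=max(c,key=len)[:,0]
    P=onplane(n,c[:,0],c[:,1],zz);print(n,th,cv2.minAreaRect((P[:,:2]*1000).astype(np.float32)))
grab_frame('top');rect('top','tlc_plate',.045);rect('top','ruler_mid',.004);rect('top','lab_timer',.018)
grab_frame('side');rect('side','tlc_plate',.045);rect('side','ruler_mid',.004)
for n in('reagent_b','dropper_c'):
  for o in outline_of('side',n)[:3]:print(n,o['confidence'],o['box'])
d=z['d'];
for (u,v) in [(245,125),(210,125),(280,125),(270,150),(225,150),(270,240),(245,220),(220,240),(335,227),(331,210),(320,230)]:print((u,v),unproj('top',u,v,d[v,u]).round(4))
E
```

```text
top tlc_plate ((680.3966674804688, 159.87176513671875), (63.43573760986328, 63.133670806884766), 26.26093292236328)
top ruler_mid ((452.4810485839844, -182.19869995117188), (140.4178924560547, 34.19953536987305), 11.129613876342773)
top lab_timer ((465.66839599609375, 268.70733642578125), (60.97462844848633, 59.99559020996094), 17.337230682373047)
side tlc_plate ((570.9413452148438, 199.0089569091797), (61.62551498413086, 61.37137222290039), 31.72507095336914)
side ruler_mid ((448.59130859375, -179.98654174804688), (141.99887084960938, 46.12028503417969), 12.430957794189453)
dropper_c 0.83 [383.2, 256.0, 16.4, 32.8]
(245, 125) [0.6336 0.0311 0.2902]
(210, 125) [0.638  0.1029 0.283 ]
(280, 125) [0.333  0.0031 1.1959]
(270, 150) [ 0.6073 -0.0202  0.1896]
(225, 150) [0.6125 0.0805 0.1805]
(270, 240) [ 0.4198 -0.0172  0.0371]
(245, 220) [0.4697 0.0431 0.0456]
(220, 240) [0.4226 0.106  0.038 ]
(335, 227) [ 0.4487 -0.1802  0.0286]
(331, 210) [ 0.4951 -0.1763  0.003 ]
(320, 230) [ 0.4448 -0.1459  0.0008]
```

View pics/c1.png

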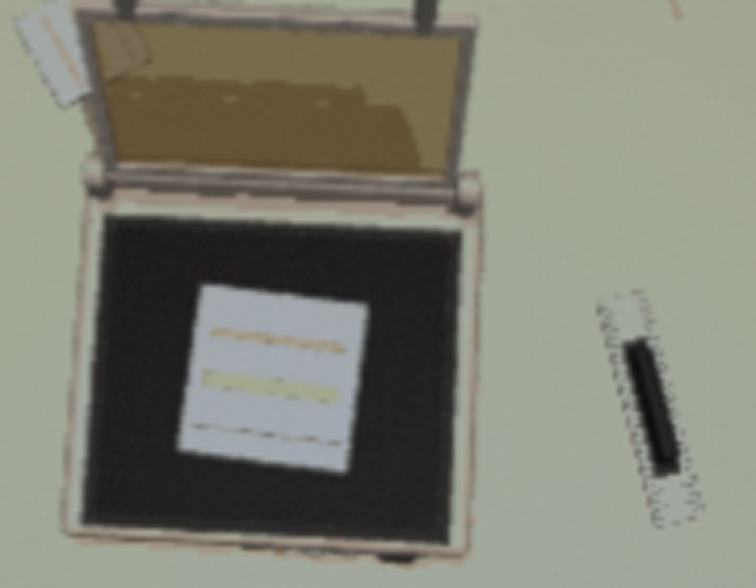

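View pics/c2.png

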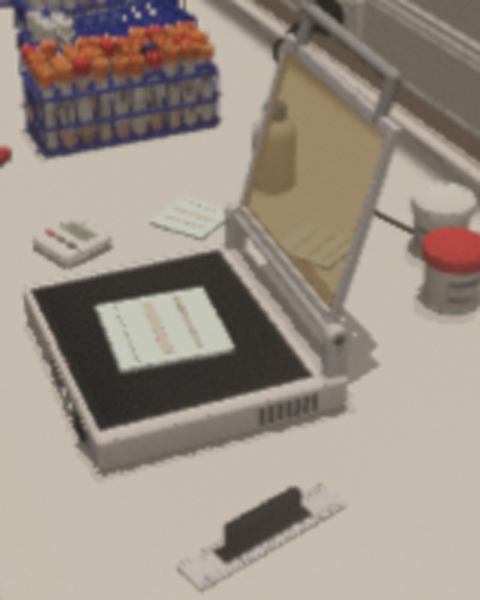

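```bash
cat > m.py <<'E'
from h import *
from scipy.optimize import least_squares
def contour_sub(gray,thr,seed,up=4):
    g=cv2.resize(gray,None,fx=up,fy=up,interpolation=cv2.INTER_CUBIC)
    m=(g>thr).astype(np.uint8);return g,m
def fit_rect(P,hx,hy,x0):
    def res(p):
        c,s=np.cos(p[2]),np.sin(p[2]);d=P-p[:2];a=np.abs(d[:,0]*c+d[:,1]*s)-hx;b=np.abs(-d[:,0]*s+d[:,1]*c)-hy
        return np.where((a<0)&(b<0),np.maximum(a,b),np.hypot(np.maximum(a,0),np.maximum(b,0)))
    s=least_squares(res,x0,loss='soft_l1',f_scale=.001);return s.x,np.sqrt(np.mean(s.fun**2))
def plate(n,p,seeduv,x0=(.46,.045,0),free=False,up=4,zz=.045):
    g=cv2.resize(cv2.cvtColor(p,cv2.COLOR_RGB2GRAY),None,fx=up,fy=up,interpolation=cv2.INTER_CUBIC)
    u,v=seeduv;m=(g>110).astype(np.uint8);m=cv2.morphologyEx(m,cv2.MORPH_CLOSE,np.ones((5,5)))
    _,l=cv2.connectedComponents(m,connectivity=4);k=l[int(v*up),int(u*up)];mm=(l==k).astype(np.uint8)
    c,_=cv2.findContours(mm,0,cv2.CHAIN_APPROX_NONE);c=max(c,key=len)[:,0].astype(float)
    uv=(c+.5)/up-.5
    return onplane(n,uv[:,0],uv[:,1],zz)[:,:2],mm.sum()/up/up
E
python3 - <<'E'
from m import *
for n,s in(('top',(238,217)),('side',(226,188))):
    p=np.load(n+'0.npz')['p'];print(p[s[1],s[0]])
    P,a=plate(n,p,s);print(n,a,cv2.minAreaRect((P*1000).astype(np.float32)))
    x,e=fit_rect(P,.05,.05,[*P.mean(0),-.08]);print(x,np.degrees(x[2]),e)
    # glass dark
    g=cv2.cvtColor(p,cv2.COLOR_RGB2GRAY);up=4;G=cv2.resize(g,None,fx=up,fy=up,interpolation=cv2.INTER_CUBIC)
    m=(G<(110)).astype(np.uint8);_,l=cv2.connectedComponents(m);sd={'top':(270,235),'side':(215,222)}[n]
    mm=(l==l[sd[1]*up,sd[0]*up]).astype(np.uint8);mm=cv2.morphologyEx(mm,cv2.MORPH_OPEN,np.ones((9,9)))
    c,_=cv2.findContours(mm,0,cv2.CHAIN_APPROX_NONE);c=max(c,key=len)[:,0].astype(float);uv=(c+.5)/up-.5
    Q=onplane(n,uv[:,0],uv[:,1],.04)[:,:2];print('glass',cv2.minAreaRect((Q*1000).astype(np.float32)))
d=np.load('top0.npz')['d'];V,U=np.mgrid[0:384,0:512];P=unproj('top',U,V,d)
# bar points
k=(P[...,2]>.27)&(d>.3)&(P[...,0]<.75)&(abs(P[...,1]-.03)<.12);B=P[k];print(len(B),B.mean(0),B.min(0),B.max(0));
k2=k&(P[...,2]>.284);B=P[k2];print(len(B),B.mean(0),np.polyfit(B[:,1],B[:,0],1))
# case
k=(abs(P[...,2]-.04)<.008)&(d>.3);m=k.astype(np.uint8);_,l=cv2.connectedComponents(m);m=(l==l[240,270]).astype(np.uint8)
c,_=cv2.findContours(m,0,cv2.CHAIN_APPROX_NONE);c=max(c,key=len)[:,0];Q=onplane('top',c[:,0],c[:,1],.04)[:,:2];print('case',cv2.minAreaRect((Q*1000).astype(np.float32)))
# ruler
k=(P[...,2]>.022)&(P[...,2]<.036)&(abs(P[...,1]+.18)<.06)&(abs(P[...,0]-.45)<.09);B=P[k];print('grip',len(B),B.mean(0),cv2.minAreaRect((B[:,:2]*1000).astype(np.float32)))
E
```

```text
[162 169 175]
top 1602.3125 ((471.46978759765625, 44.104820251464844), (100.02848815917969, 100.01695251464844), 81.37118530273438)
[ 0.47148842  0.04415857 -0.15485536] -8.872558755410596 0.0008244790804052156
glass ((472.2960205078125, 44.25675964355469), (216.2808074951172, 187.11085510253906), 85.6723861694336)
[190 192 178]
side 890.625 ((469.59417724609375, 41.506614685058594), (104.68035888671875, 101.2997055053711), 81.24565887451172)
[ 0.46951822  0.04156045 -0.15328467] -8.782564799495757 0.000955004174674166
glass ((470.47235107421875, 41.910614013671875), (214.43995666503906, 184.84429931640625), 85.70435333251953)
496 [0.6365138  0.03232207 0.28623217] [ 0.62277294 -0.04813978  0.27002804] [0.64891427 0.11290795 0.29389456]
405 [0.63741534 0.03316386 0.28762989] [0.0740406  0.63495986]
case ((480.05572509765625, 44.156593322753906), (238.6007080078125, 215.45591735839844), 85.76134490966797)
grip 140 [ 0.45119705 -0.18167795  0.03046693] ((452.3279724121094, -182.23788452148438), (69.9127426147461, 12.643570899963379), 12.14142894744873)
```

Call:
step_arm(
  rows=[
    [1, 22, -40, 9, 0, 0, 3],
    [1, 22, -44, 9, 0, 0, 3],
    [1, 22, -44, 9, 0, 0, 3],
    [1, 22, -44, 9, 0, 0, 3],
    [1, 22, -44, 9, 0, 0, 3],
    [1, 22, -44, 9, 0, 0, 3],
    [1, 22, -44, 9, 0, 0, 3],
    [1, 22, -44, 9, 0, 0, 3],
    [1, 22, -44, 9, 0, 0, 4],
    [1, 22, -44, 9, 0, 0, 3],
  ],
)

```text
clock: 2.05
eef_pos: [0.4465, 0.2247, 0.3216]
orientation: [[-0.214, 0.977, 0.001], [0.977, 0.214, 0.0], [0.0, 0.001, -1.0]]
contact_force: [0.8, 0.1, -0.3]
width: 0.997
```

Call:
step_arm(
  rows=[
    [1, 0, -40, -6, 0, 0, 0],
    [1, 0, -46, -10, 0, 0, 0],
    [1, 0, -46, -10, 0, 0, 0],
    [1, 0, -46, -10, 0, 0, 0],
    [1, 0, -46, -10, 0, 0, 0],
    [1, 0, -46, -15, 0, 0, 0],
    [1, 1, -46, -15, 0, 0, 0],
    [1, 2, -46, -15, 0, 0, 0],
    [1, 2, -45, -15, 0, 0, 0],
    [1, 0, 0, 0, 0, 0, 0],
  ],
)

```text
clock: 3.05
eef_pos: [0.4504, -0.1841, 0.2135]
orientation: [[-0.207, 0.978, -0.002], [0.978, 0.207, 0.0], [0.001, -0.001, -1.0]]
contact_force: [0.1, 0.2, 0.2]
width: 0.998
```

Call:
step_arm(
  rows=[
    [1, 0, 0, -35, 0, 0, 0],
    [1, 0, 0, -40, 0, 0, 0],
    [1, 0, 0, -40, 0, 0, 0],
    [1, 0, 0, -35, 0, 0, 0],
    [1, 0, 0, -20, 0, 0, 0],
    [1, 1, 1, -10, 0, 0, 0],
    [1, 0, 0, -5, 0, 0, 0],
    [1, 0, 0, 0, 0, 0, 0],
  ],
)

```text
clock: 3.85
eef_pos: [0.4524, -0.1793, 0.0302]
orientation: [[-0.211, 0.977, 0.0], [0.977, 0.211, -0.0], [-0.0, 0.0, -1.0]]
contact_force: [-0.1, 0.3, -0.2]
width: 1.0
```

```bash
python3 - <<'E'
from h import *
p,d=save('side','s1');cv2.imwrite('pics/s1c.png',cv2.resize(p[170:310,180:340,::-1],None,fx=4,fy=4))
E
```

```text
(no output)
```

View pics/s1c.png

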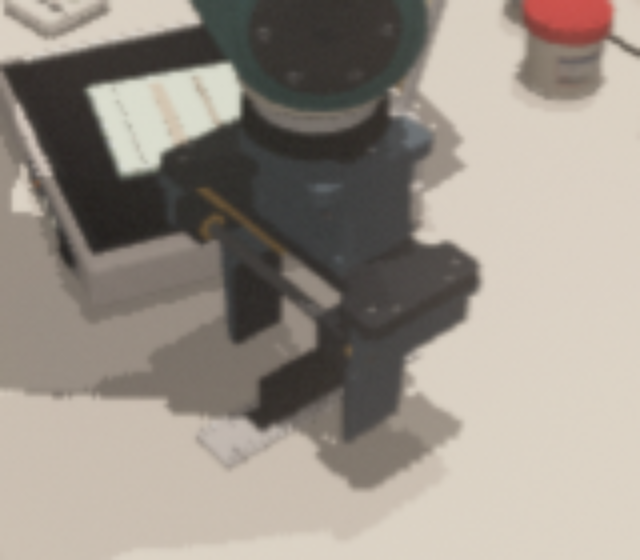

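Call:
step_arm(
  rows=[
    [1, 0, -3, -3, 0, 0, 0],
    [0.4, 0, 0, 0, 0, 0, 0],
    [0, 0, 0, 0, 0, 0, 0],
    [0, 0, 0, 0, 0, 0, 0],
    [0, 0, 0, 0, 0, 0, 0],
    [0, 0, 0, 0, 0, 0, 0],
    [0, 0, 0, 0, 0, 0, 0],
  ],
)

```text
clock: 4.6
eef_pos: [0.452, -0.1824, 0.0269]
orientation: [[-0.211, 0.978, 0.0], [0.978, 0.211, -0.0], [-0.0, 0.0, -1.0]]
contact_force: [-0.1, 0.6, -0.8]
width: 0.504
```

Call:
step_arm(
  rows=[
    [0, 0, 0, 0, 0, 0, 0],
    [0, 0, 0, 0, 0, 0, 0],
    [0, 0, 0, 0, 0, 0, 0],
    [0, 0, 0, 0, 0, 0, 0],
    [0, 0, 0, 0, 0, 0, 0],
    [0, 0, 0, 0, 0, 0, 0],
  ],
)

```text
clock: 5.2
eef_pos: [0.452, -0.1824, 0.0269]
orientation: [[-0.211, 0.978, -0.0], [0.978, 0.211, -0.0], [-0.0, -0.0, -1.0]]
contact_force: [0.1, 0.5, -0.8]
width: 0.128
```

Call:
step_arm(
  rows=[
    [0, 0, 0, 30, 0, 0, 0],
    [0, 0, 0, 30, 0, 0, 0],
    [0, 1, 20, 10, 0, 0, -3.5],
    [0, 1, 25, 0, 0, 0, -3.5],
    [0, 1, 25, 0, 0, 0, -3.5],
    [0, 1, 25, 0, 0, 0, -3.5],
    [0, 1, 25, 0, 0, 0, -3.5],
    [0, 1, 20, 0, 0, 0, -3.5],
    [0, 0, 6, -10, 0, 0, 0],
    [0, 0, 0, -10, 0, 0, 0],
  ],
)

```text
clock: 6.2
eef_pos: [0.458, -0.036, 0.0763]
orientation: [[0.151, 0.989, 0.0], [0.989, -0.151, -0.0], [-0.0, 0.0, -1.0]]
contact_force: [0.0, -0.2, -1.8]
width: 0.129
```

Call:
step_arm(
  rows=[
    [0, 0, 0, 0, 0, 0, 0],
    [0, 0, 0, 0, 0, 0, 0],
  ],
)

```text
clock: 6.4
eef_pos: [0.4577, -0.0371, 0.0764]
orientation: [[0.154, 0.988, -0.001], [0.988, -0.154, 0.0], [-0.0, -0.001, -1.0]]
contact_force: [0.1, -0.0, -0.7]
width: 0.129
```

```bash
python3 - <<'E'
from h import *
print(r.get_obs()['eef_pos'],r.get_obs()['orientation'][:,0])
p,d=save('side','s2');q,d=save('top','t2');
a=cv2.resize(p[150:270,180:300,::-1],None,fx=4,fy=4,interpolation=2);b=cv2.resize(q[170:270,195:285,::-1],(432,480),interpolation=2);
cv2.imwrite('pics/c3.png',np.hstack([a[:,:320*2][:, :368],b]))
E
```

```text
[ 0.45765387 -0.03706688  0.07635585] [ 1.53613883e-01  9.88130946e-01 -8.94033524e-05]
```

View pics/c3.png

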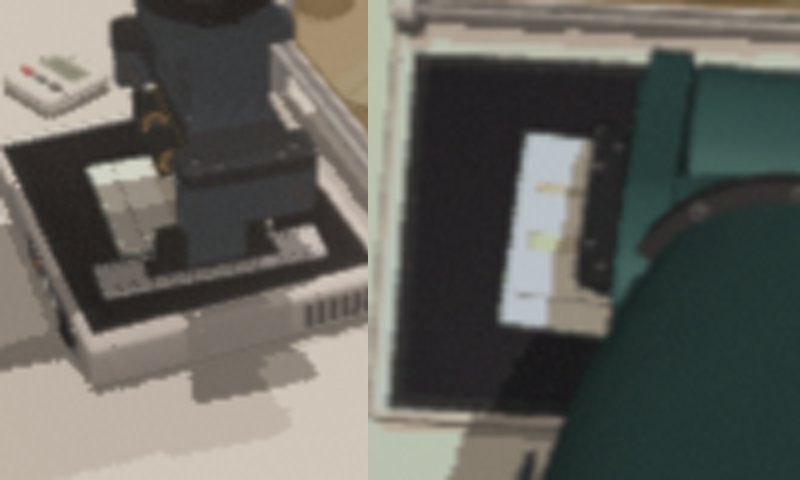

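```bash
cat > ov.py <<'E'
from h import *
def box(cx,cy,yaw,hx,hy,z):
    c,s=np.cos(yaw),np.sin(yaw);return np.array([[cx+c*a-s*b,cy+s*a+c*b,z] for a,b in((-hx,-hy),(hx,-hy),(hx,hy),(-hx,hy))])
def overlay(n,img,boxes,roi,f,out):
    u0,v0,u1,v1=roi;im=cv2.resize(img[v0:v1,u0:u1,::-1],None,fx=f,fy=f,interpolation=cv2.INTER_CUBIC).copy()
    for B,col in boxes:
        q=(proj(n,B)-[u0,v0]+.5)*f-.5
        cv2.polylines(im,[np.round(q*8).astype(np.int32)],True,col,1,cv2.LINE_AA,3)
    cv2.imwrite(out,im)
E
python3 - <<'E'
from ov import *
p=np.load('s2.npz')['p'];o=r.get_obs();x=o['eef_pos'];yaw=np.arctan2(o['orientation'][1,0],o['orientation'][0,0])-np.pi/2;print(np.degrees(yaw))
zb=x[2]-.0269
overlay('side',p,[(box(x[0],x[1],yaw,.07,.015,zb+.004),(0,0,255)),(box(x[0],x[1],yaw,.07,.015,zb),(0,255,0)),(box(.46952,.04156,-.1533,.05,.05,.045),(255,0,0)),(box(.47149,.04416,-.1549,.05,.05,.045),(0,255,255))],(198,180,268,230),11,'pics/c4.png')
E
```

```text
-8.866397534939741
```

View pics/c4.png

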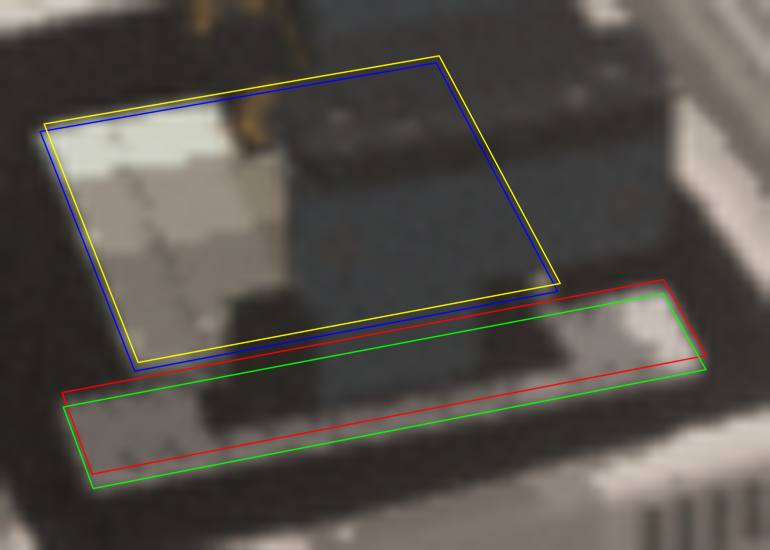

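```bash
cat >> ov.py <<'E'
def edge_off(n,img,A,B,nrm,rng=.008,N=40):
    """offset (m, along nrm) of strongest gradient near segment A-B"""
    g=cv2.cvtColor(img,cv2.COLOR_RGB2GRAY).astype(np.float32)
    s=np.linspace(-rng,rng,161);prof=[]
    for t in np.linspace(0,1,N):
        P=A+(B-A)*t+s[:,None]*nrm;q=proj(n,P).astype(np.float32)
        prof.append(cv2.remap(g,q[:,0].reshape(1,-1),q[:,1].reshape(1,-1),cv2.INTER_CUBIC)[0])
    m=np.mean(prof,0);return s,m
E
python3 - <<'E'
from ov import *
p=np.load('s2.npz')['p'];o=r.get_obs();x=o['eef_pos'];yaw=np.arctan2(o['orientation'][1,0],o['orientation'][0,0])-np.pi/2
zb=x[2]-.0269
n=np.array([-np.sin(yaw),np.cos(yaw),0]);e=np.array([np.cos(yaw),np.sin(yaw),0])
def rep(lab,s,m):
    gr=np.gradient(m,s);i=np.argmax(abs(gr));h=(m[:30].mean()+m[-30:].mean())/2
    print(lab,'peak',s[i]*1000,'vals',m[::16].round(0))
c=np.array([x[0],x[1],zb])
for lo,hi in((-.065,-.045),(-.04,.03),(.045,.067)):
    rep('outer-bottom',*edge_off('side',p,c+e*lo-n*.015,c+e*hi-n*.015,n))
    rep('inner-top',*edge_off('side',p,c+e*lo+n*.015+[0,0,.004],c+e*hi+n*.015+[0,0,.004],n))
p0=np.load('side0.npz')['p'];yaw=-.1549;n=np.array([-np.sin(yaw),np.cos(yaw),0]);e=np.array([np.cos(yaw),np.sin(yaw),0]);c=np.array([.47149,.04416,.04])
rep('plate R bottom',*edge_off('side',p0,c+e*-.045-n*.05,c+e*.045-n*.05,n))
rep('plate L top',*edge_off('side',p0,c+e*-.045+n*.05+[0,0,.005],c+e*.045+n*.05+[0,0,.005],n))
E
```

```text
outer-bottom peak -1.7999999999999996 vals [ 36.  38.  44.  59.  81. 101. 110. 106.  99.  96.  96.]
inner-top peak -4.7 vals [95. 90. 80. 68. 60. 57. 59. 62. 67. 69. 72.]
outer-bottom peak -1.1999999999999997 vals [ 40.  43.  49.  62.  81.  97. 106. 107. 102.  97.  88.]
inner-top peak 2.9 vals [52. 54. 54. 54. 54. 55. 56. 57. 59. 60. 61.]
outer-bottom peak -1.4000000000000001 vals [ 48.  50.  56.  69.  88. 108. 123. 131. 134. 137. 140.]
inner-top peak -2.7 vals [147. 138. 122. 100.  76.  58.  49.  44.  45.  46.  48.]
plate R bottom peak 2.9 vals [ 48.  49.  51.  56.  67.  84. 106. 128. 150. 171. 187.]
plate L top peak -2.0 vals [196. 190. 175. 150. 120.  91.  70.  57.  51.  49.  49.]
```

Call:
step_arm(
  rows=[
    [0, 1, 7, 0, 0, 0, 0],
    [0, 1.3, 8, 0, 0, 0, 0],
    [0, 0, 0, 0, 0, 0, 0],
    [0, 0, 0, -4, 0, 0, 0],
    [0, 0, 0, -3, 0, 0, 0],
    [0, 0, 0, -1, 0, 0, 0],
    [0, 0, 0, -0.5, 0, 0, 0],
  ],
)

```text
clock: 7.2
eef_pos: [0.4602, -0.0215, 0.0682]
orientation: [[0.154, 0.988, -0.0], [0.988, -0.154, 0.0], [-0.0, -0.0, -1.0]]
contact_force: [0.9, -0.4, -0.6]
width: 0.132
```

Call:
step_arm(
  rows=[
    [0, 0, 0, -0.5, 0, 0, 0],
    [0, 0, 0, 0, 0, 0, 0],
  ],
)

```text
clock: 7.4
eef_pos: [0.4603, -0.0215, 0.0679]
orientation: [[0.154, 0.988, -0.0], [0.988, -0.154, -0.0], [-0.0, -0.0, -1.0]]
contact_force: [-0.5, 0.1, -0.2]
width: 0.128
```

Call:
step_arm(
  rows=[
    [0, 0, 0, -0.5, 0, 0, 0],
    [0, 0, 0, -0.3, 0, 0, 0],
    [0, 0, 0, 0, 0, 0, 0],
  ],
)

```text
clock: 7.7
eef_pos: [0.4603, -0.0214, 0.0671]
orientation: [[0.154, 0.988, 0.0], [0.988, -0.154, -0.0], [-0.0, 0.0, -1.0]]
contact_force: [0.0, -0.5, -0.5]
width: 0.129
```

```bash
python3 - <<'E'
from ov import *
p,d=save('side','s3');o=r.get_obs();x=o['eef_pos'];yaw=np.arctan2(o['orientation'][1,0],o['orientation'][0,0])-np.pi/2;zb=x[2]-.0269
print(x,np.degrees(yaw),o['contact_force'],o['ft_torque'])
overlay('side',p,[(box(.46952,.04156,-.1533,.05,.05,.045),(255,0,0))],(198,180,268,230),11,'pics/c5.png')
E
```

```text
[ 0.46033411 -0.02141695  0.06714505] -8.837531920289635 [ 0.47191499  0.98974836 -1.30592959] [ 0.06400864 -0.02756977 -0.02387562]
```

View pics/c5.png

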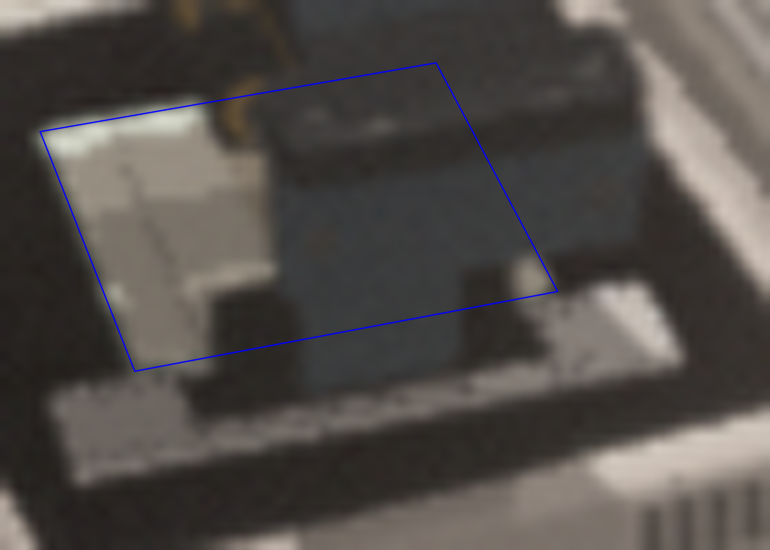

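Call:
step_arm(
  rows=[
    [0, 0.1, 0.4, -0.2, 0, 0, 0],
    [0, 0.1, 0.4, 0, 0, 0, 0],
    [0, 0, 0, 0, 0, 0, 0],
  ],
)

```text
clock: 8.05
eef_pos: [0.4605, -0.0206, 0.0669]
orientation: [[0.154, 0.988, -0.0], [0.988, -0.154, 0.0], [0.0, -0.0, -1.0]]
contact_force: [-0.1, -1.1, -1.7]
width: 0.131
```

```bash
cat > chk.py <<'E'
from ov import *
import sys
p,d=save('side',sys.argv[1]);o=r.get_obs();x=o['eef_pos'];yaw=np.arctan2(o['orientation'][1,0],o['orientation'][0,0])-np.pi/2
print(x,np.degrees(yaw),o['contact_force'],o['ft_torque'])
cv2.imwrite(f'pics/{sys.argv[1]}z.png',cv2.resize(p[180:230,198:268,::-1],None,fx=11,fy=11,interpolation=cv2.INTER_CUBIC))
E
python3 chk.py s4
```

```text
[ 0.46049102 -0.02057983  0.06690101] -8.835670180545051 [ 0.77235872 -0.29274406 -1.53549883] [ 0.02877627  0.00971326 -0.03769351]
```

View pics/s4z.png

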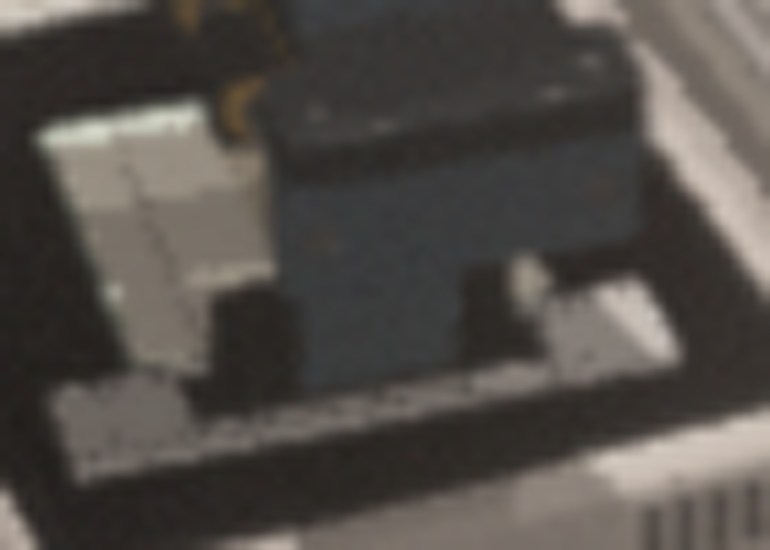

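Call:
step_arm(
  rows=[
    [0, 0, 0, -0.4, 0, 0, 0],
    [0, 0, 0, -0.4, 0, 0, 0],
    [0, 0, 0, 0, 0, 0, 0],
  ],
)

```text
clock: 8.4
eef_pos: [0.4605, -0.0206, 0.0669]
orientation: [[0.154, 0.988, -0.001], [0.988, -0.154, 0.0], [-0.0, -0.001, -1.0]]
contact_force: [-8.1, 0.6, 22.9]
width: 0.127
```

Call:
step_arm(
  rows=[
    [0, 0.1, 0.4, 0, 0, 0, 0],
    [0, 0, 0, 0, 0, 0, 0],
  ],
)

```text
clock: 8.6
eef_pos: [0.4606, -0.0205, 0.0669]
orientation: [[0.153, 0.988, -0.001], [0.988, -0.153, -0.001], [-0.001, -0.001, -1.0]]
contact_force: [-9.3, -5.4, 23.9]
width: 0.134
```

Call:
step_arm(
  rows=[
    [0, 0.1, 0.4, 0, 0, 0, 0],
    [0, 0, 0, 0, 0, 0, 0],
  ],
)

```text
clock: 8.8
eef_pos: [0.4607, -0.0204, 0.0669]
orientation: [[0.153, 0.988, -0.001], [0.988, -0.153, -0.001], [-0.001, -0.0, -1.0]]
contact_force: [-10.4, -11.4, 24.0]
width: 0.129
```

```bash
python3 chk.py s5
```

```text
[ 0.46063564 -0.02040374  0.06687312] -8.80578202038597 [-10.08735511 -10.35145114  24.53420966] [-1.85763869  1.67545217 -0.03893712]
```

View pics/s5z.png

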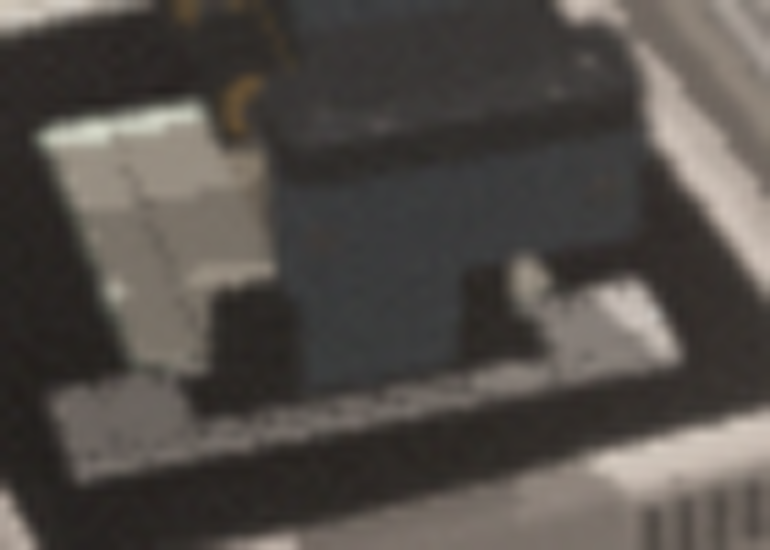

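Call:
step_arm(
  rows=[
    [0, 0, -0.3, 0.5, 0, 0, 0],
    [0, 0, 0, 0.1, 0, 0, 0],
    [0, 0, 0, 0, 0, 0, 0],
  ],
)

```text
clock: 9.15
eef_pos: [0.4608, -0.0202, 0.0669]
orientation: [[0.153, 0.988, 0.0], [0.988, -0.153, -0.0], [-0.0, 0.0, -1.0]]
contact_force: [-2.6, -4.7, 8.9]
width: 0.129
```

Call:
step_arm(
  rows=[
    [0, 0.1, 0.4, 0, 0, 0, 0],
    [0, 0, 0, 0, 0, 0, 0],
  ],
)

```text
clock: 9.35
eef_pos: [0.461, -0.0198, 0.0669]
orientation: [[0.153, 0.988, 0.0], [0.988, -0.153, -0.0], [-0.0, 0.0, -1.0]]
contact_force: [-2.3, -4.8, 7.8]
width: 0.13
```

Call:
step_arm(
  rows=[
    [0, 0, 0.3, 0, 0, 0, 0],
    [0, 0, 0, 0, 0, 0, 0],
  ],
)

```text
clock: 9.55
eef_pos: [0.4611, -0.0195, 0.0669]
orientation: [[0.153, 0.988, 0.0], [0.988, -0.153, -0.0], [-0.0, 0.0, -1.0]]
contact_force: [-1.5, -4.1, 6.8]
width: 0.128
```

```bash
python3 chk.py s6; for i in 1 2 3; do python3 -c "
from h import *
grab_frame('side');print(r.get_obs()['contact_force'])";done
```

```text
[ 0.46106393 -0.0195234   0.06689062] -8.822829918432543 [-0.79480055 -2.43870877  6.29975784] [-0.70511077  0.31814983  0.02990724]
[-1.83710687 -3.25204055  6.89960798]
[-1.36157877 -3.62761687  5.62391993]
[-1.71237625 -3.37823276  5.45214826]
```

View pics/s6z.png

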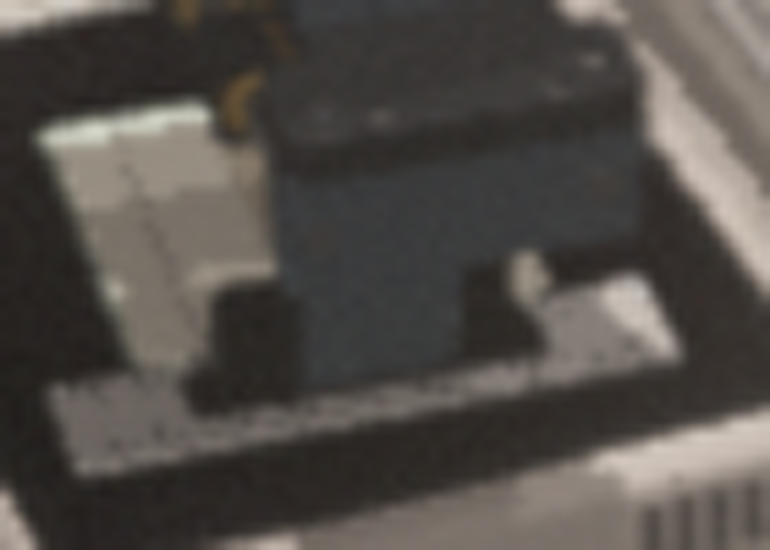

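```bash
cat > pl.py <<'E'
from ov import *
import sys
yaw=-.1549;n=np.array([-np.sin(yaw),np.cos(yaw),0]);e=np.array([np.cos(yaw),np.sin(yaw),0]);c=np.array([.47149,.04416,.045])
for f in sys.argv[1:]:
    p=np.load(f+'.npz')['p'];out=[]
    for a,b,nn in((-.045,-.025,n),):
        s,m=edge_off('side',p,c+e*a+n*.05,c+e*b+n*.05,n);h=(m.max()+m.min())/2;out.append(np.interp(-h,-m,s)*1000)
        s,m=edge_off('side',p,c-e*.05+n*.0,c-e*.05+n*.045,e);h=(m.max()+m.min())/2;out.append(np.interp(h,m,s)*1000)
    s,m=edge_off('side',p,c-e*.045-n*.05,c-e*.035-n*.05,n);out.append(m[::16].round())
    print(f,*out)
E
python3 pl.py side0 s2 s3 s4 s5 s6
```

```text
side0 -1.8707370404933117 -1.494658297746418 [ 65.  82. 105. 127. 148. 170. 185. 194. 196. 195. 193.]
s2 -1.6161293852050957 -1.5803734182231262 [ 77.  81.  91. 102. 111. 116. 117. 115. 114. 114. 114.]
s3 -1.5577470122710642 -1.575401746267092 [ 78.  90.  99. 104. 110. 115. 115. 114. 113. 113. 111.]
s4 -1.5116228298560883 -1.6027663356705362 [ 79.  92. 101. 104. 108. 114. 116. 114. 113. 113. 112.]
s5 -1.5168426551534728 -1.5610709404895016 [ 79.  94. 102. 105. 109. 114. 115. 114. 114. 113. 112.]
s6 -1.499640713703415 -1.547093215259855 [ 68.  78.  88.  98. 106. 113. 114. 114. 114. 113. 113.]
```

Call:
step_arm(
  rows=[
    [0, 0.1, 0.4, 0.1, 0, 0, 0],
    [0, 0, 0, 0, 0, 0, 0],
  ],
)

```text
clock: 9.95
eef_pos: [0.4611, -0.019, 0.0669]
orientation: [[0.153, 0.988, 0.0], [0.988, -0.153, -0.0], [-0.0, 0.0, -1.0]]
contact_force: [-0.4, -3.5, 3.7]
width: 0.132
```

```bash
python3 chk.py s7;python3 pl.py s7
```

```text
[ 0.46112706 -0.0190465   0.0669067 ] -8.832278160608569 [-0.17243805 -3.3241764   4.30312875] [-0.56411002  0.06712706 -0.01640244]
s7 -1.4373957895121905 -1.5641333360253586 [ 66.  77.  89. 101. 112. 119. 119. 117. 115. 114. 113.]
```

Call:
step_arm(
  rows=[
    [0, 0.1, 0.4, 0.1, 0, 0, 0],
    [0, 0, 0, 0, 0, 0, 0],
  ],
)

```text
clock: 10.2
eef_pos: [0.4611, -0.0186, 0.0669]
orientation: [[0.154, 0.988, 0.0], [0.988, -0.154, -0.0], [0.0, 0.0, -1.0]]
contact_force: [0.7, -2.2, 2.1]
width: 0.127
```

```bash
python3 chk.py s8;python3 pl.py s8
```

```text
[ 0.4610931  -0.01857087  0.06690886] -8.841267742163716 [ 1.19390312 -2.44773313  1.97264718] [-0.40728475 -0.07181656 -0.02779044]
s8 -0.6299840955763906 -1.7789946969887969 [ 60.  70.  81.  91.  99. 106. 109. 112. 113. 113. 112.]
```

View pics/s8z.png

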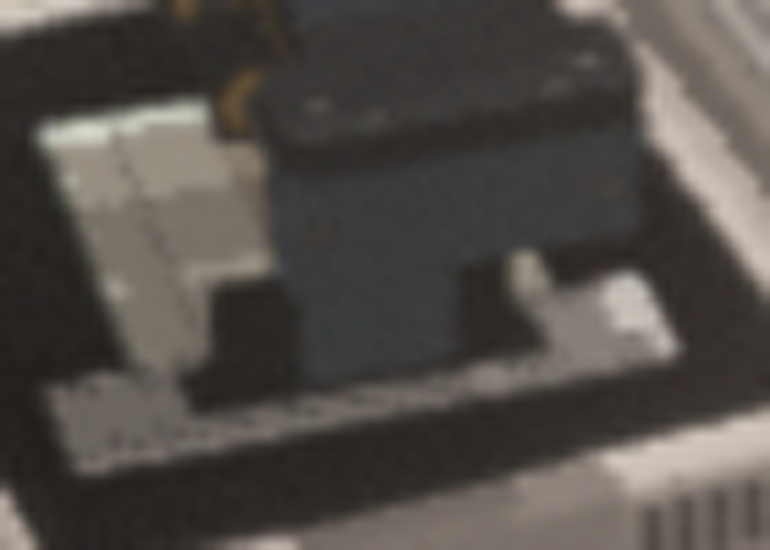

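Call:
step_arm(
  rows=[
    [0.35, 0, 0, 0, 0, 0, 0],
    [0.35, 0, 0, 0, 0, 0, 0],
    [0.35, 0, 0, 0, 0, 0, 0],
    [0.35, 0, 0, 0, 0, 0, 0],
    [0.35, 0, 0, 20, 0, 0, 0],
    [0.35, 0, 0, 40, 0, 0, 0],
    [0.35, 0, 0, 40, 0, 0, 0],
    [0.35, 0, 0, 40, 0, 0, 0],
  ],
)

```text
clock: 11.05
eef_pos: [0.4606, -0.0186, 0.2084]
orientation: [[0.154, 0.988, -0.0], [0.988, -0.154, 0.0], [0.0, -0.0, -1.0]]
contact_force: [-0.1, 0.2, 0.4]
width: 0.35
```

```bash
python3 - <<'E'
from ov import *
print(r.get_obs()['q'].round(2))
d=np.load('top0.npz')['d'];V,U=np.mgrid[0:384,0:512];P=unproj('top',U,V,d)
for x0 in np.arange(.66,1.0,.03):
    k=(abs(P[...,0]-x0)<.015)&(abs(P[...,1]-.03)<.13)&(d>.3);print(x0.round(2),k.sum(),P[k][:,2].max() if k.any() else 0)
p,dd=save('side','s9');pt,_=save('top','t9')
a=cv2.resize(p[170:240,190:280,::-1],None,fx=6,fy=6,interpolation=2);b=cv2.resize(pt[170:270,195:290,::-1],None,fx=4.2,fy=4.2,interpolation=2)
cv2.imwrite('pics/c9.png',a);cv2.imwrite('pics/c9b.png',b)
E
python3 pl.py s9
```

```text
[-0.09  0.03  2.22  0.    0.9  -1.51]
0.66 110 0.29141169930354716
0.69 59 0.007418077164417323
0.72 496 0.0670325477023629
0.75 974 0.0686175315896049
0.78 1345 0.06946392462763258
0.81 909 0.06965549908031916
0.84 5263 0.29162640125215655
0.87 4203 0.3661363720712882
0.9 435 0.29275688734995076
0.93 0 0
0.96 0 0
0.99 0 0
s9 -1.5558099846339946 -1.6261569251799797 [ 61.  70.  81.  90.  98. 103. 107. 110. 111. 111. 112.]
```

View pics/c9.png

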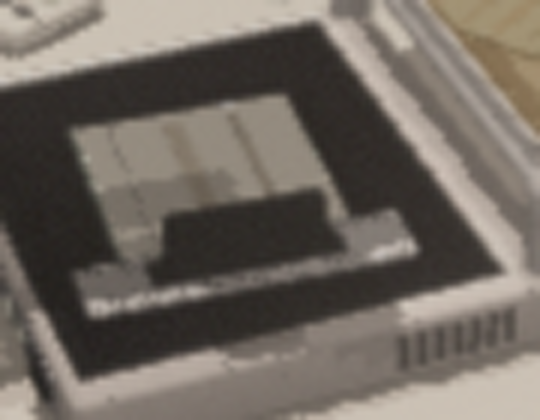

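View pics/c9b.png

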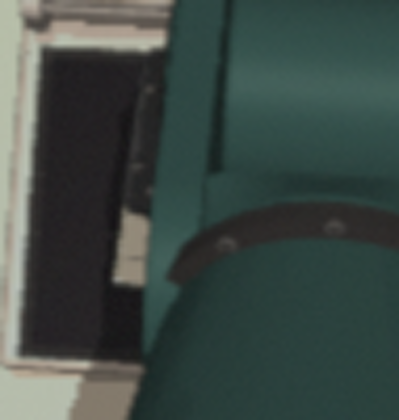

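Call:
step_arm(
  rows=[
    [0.35, 0, 10, 40, 0, 0, -8.5],
    [0.35, 0, 10, 40, 0, 0, -8.5],
    [0.35, 0, 10, 45, 0, 0, -8.5],
    [0.35, 0, 30, 25, 0, 0, -8.5],
    [0.35, 0, 40, 20, 0, 0, -8.5],
    [0.35, 0, 40, 0, 0, 0, -8.5],
    [0.35, 0, 40, 0, 0, 0, -8.5],
    [0.35, 0, 40, 0, 0, 0, -8.5],
    [0.35, 0, 40, 0, 0, 0, -8.5],
    [0.35, 0, 30, 0, 0, 0, -8.5],
  ],
)

```text
clock: 12.15
eef_pos: [0.4608, 0.266, 0.3748]
orientation: [[0.999, -0.045, -0.001], [-0.045, -0.999, -0.0], [-0.001, 0.0, -1.0]]
contact_force: [0.7, -1.1, 0.6]
width: 0.352
```

```bash
python3 - <<'E'
from ov import *
pt,_=save('top','t10');print(r.get_obs()['eef_pos'],r.get_obs()['q'].round(2))
cv2.imwrite('pics/c10.png',cv2.resize(pt[120:270,190:300,::-1],None,fx=4,fy=4,interpolation=2))
E
```

```text
[0.46096767 0.26853336 0.37481003] [ 0.48 -0.04  1.95  0.    1.23  0.54]
```

View pics/c10.png

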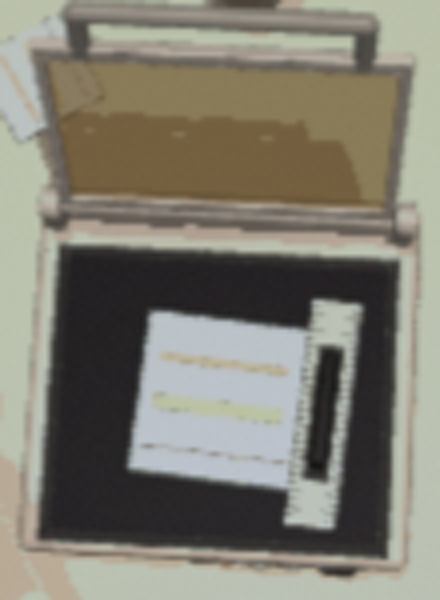

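Call:
step_arm(
  rows=[
    [0.4, 25, -30, 5, 0, 0, -1.7],
    [0.4, 28, -35, 0, 0, 0, 0],
    [0.4, 28, -35, 0, 0, 0, 0],
    [0.4, 28, -35, 0, 0.2, 3, 0],
    [0.4, 28, -35, 0, 0.2, 3, 0],
    [0.4, 28, -35, 0, 0.2, 3, 0],
    [0.4, 28, -32, 0, 0.2, 3, 0],
    [0.4, 3, 0, -20, 0.2, 3, 0],
    [0.4, 0, 0, 0, 0, 0, 0],
    [0.4, 0, 0, 0, 0, 0, 0],
  ],
)

```text
clock: 13.2
eef_pos: [0.6569, 0.0271, 0.3597]
orientation: [[0.963, -0.069, -0.26], [-0.067, -0.998, 0.017], [-0.26, 0.001, -0.966]]
contact_force: [-0.4, -0.7, -0.4]
width: 0.399
```

```bash
python3 - <<'E'
from ov import *
o=r.get_obs();print(o['eef_pos'],o['orientation'].round(3),o['q'].round(2))
p,_=save('side','s11');cv2.imwrite('pics/c11.png',cv2.resize(p[60:200,200:360,::-1],None,fx=4.2,fy=4.2,interpolation=2))
E
```

```text
[0.65693668 0.02714251 0.35970352] [[ 0.963 -0.069 -0.26 ]
 [-0.067 -0.998  0.017]
 [-0.26   0.001 -0.966]] [-0.    0.31  1.6   0.02  1.49  0.06]
```

View pics/c11.png

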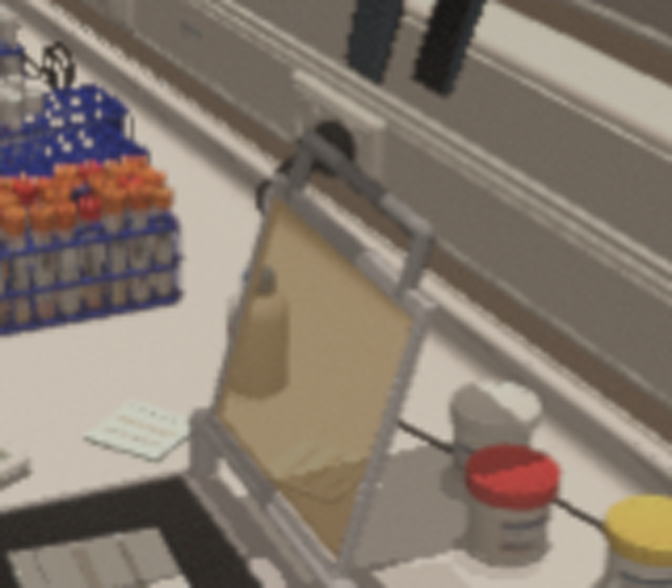

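Call:
step_arm(
  rows=[
    [0.4, -7, 1, -26, 0, 0, 0],
    [0.4, -6, 1, -22, 0, 0, 0],
    [0.4, -3, 1, -11, 0, 0, 0],
    [0.4, 0, 0, 0, 0, 0, 0],
  ],
)

```text
clock: 13.65
eef_pos: [0.6404, 0.0306, 0.3014]
orientation: [[0.963, -0.068, -0.259], [-0.066, -0.998, 0.017], [-0.26, 0.001, -0.966]]
contact_force: [-0.2, -0.5, -0.7]
width: 0.397
```

```bash
python3 - <<'E'
from ov import *
o=r.get_obs();print(o['eef_pos'])
p,_=save('side','s12');cv2.imwrite('pics/c12.png',cv2.resize(p[60:160,240:330,::-1],None,fx=6,fy=6,interpolation=2))
E
```

```text
[0.64038422 0.03058441 0.301429  ]
```

View pics/c12.png

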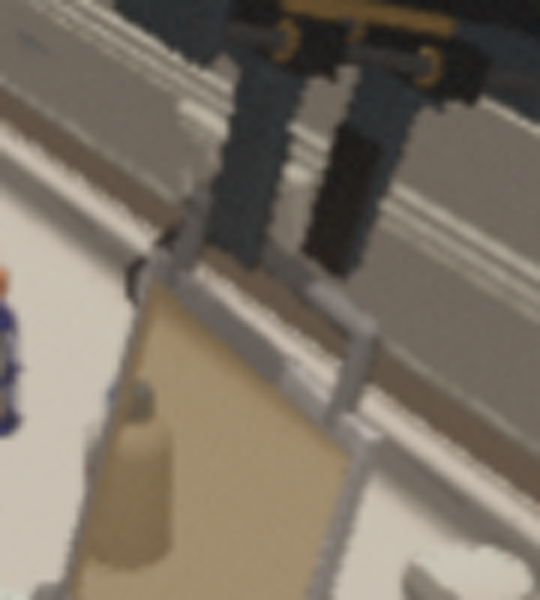

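Call:
step_arm(
  rows=[
    [0.4, -3, 0, -10, 0, 0, 0],
    [0.4, -2, 0, -9, 0, 0, 0],
    [0, 0, 0, 0, 0, 0, 0],
    [0, 0, 0, 0, 0, 0, 0],
    [0, 0, 0, 0, 0, 0, 0],
    [0, 0, 0, 0, 0, 0, 0],
    [0, 0, 0, 0, 0, 0, 0],
    [0, 0, 0, 0, 0, 0, 0],
  ],
)

```text
clock: 14.5
eef_pos: [0.6366, 0.0299, 0.283]
orientation: [[0.964, -0.069, -0.258], [-0.067, -0.998, 0.017], [-0.259, 0.001, -0.966]]
contact_force: [0.1, -1.0, 2.8]
width: 0.123
```

```bash
python3 - <<'E'
import numpy as np
a=np.linspace(1.83,.785398,25);X=-214*np.cos(a);Z=214*np.sin(a)
for i in range(24):
    dx=X[i+1]-X[i];print(i+1,round(dx*.9972,2),round(-dx*.0749,2),round(Z[i+1]-Z[i],2),'cum',round((X[i+1]-X[0])*.9972,1),round(-(X[i+1]-X[0])*.0749,1),round(Z[i+1]-Z[0],1))
E
```

```text
1 -9.03 0.68 2.19 cum -9.0 0.7 2.2
2 -9.11 0.68 1.79 cum -18.1 1.4 4.0
3 -9.18 0.69 1.4 cum -27.3 2.1 5.4
4 -9.23 0.69 0.99 cum -36.6 2.7 6.4
5 -9.27 0.7 0.59 cum -45.8 3.4 7.0
6 -9.29 0.7 0.18 cum -55.1 4.1 7.1
7 -9.28 0.7 -0.22 cum -64.4 4.8 6.9
8 -9.27 0.7 -0.63 cum -73.7 5.5 6.3
9 -9.23 0.69 -1.03 cum -82.9 6.2 5.3
10 -9.18 0.69 -1.43 cum -92.1 6.9 3.8
11 -9.11 0.68 -1.83 cum -101.2 7.6 2.0
12 -9.02 0.68 -2.23 cum -110.2 8.3 -0.2
13 -8.91 0.67 -2.62 cum -119.1 8.9 -2.8
14 -8.79 0.66 -3.0 cum -127.9 9.6 -5.8
15 -8.65 0.65 -3.38 cum -136.6 10.3 -9.2
16 -8.5 0.64 -3.76 cum -145.1 10.9 -13.0
17 -8.33 0.63 -4.13 cum -153.4 11.5 -17.1
18 -8.14 0.61 -4.49 cum -161.5 12.1 -21.6
19 -7.94 0.6 -4.84 cum -169.5 12.7 -26.4
20 -7.72 0.58 -5.18 cum -177.2 13.3 -31.6
21 -7.49 0.56 -5.51 cum -184.7 13.9 -37.1
22 -7.24 0.54 -5.83 cum -191.9 14.4 -42.9
23 -6.98 0.52 -6.14 cum -198.9 14.9 -49.1
24 -6.71 0.5 -6.44 cum -205.6 15.4 -55.5
```

Call:
step_arm(
  rows=[
    [0, -9, 0.7, 2.2, 0, 0, 0],
    [0, -9.1, 0.7, 1.8, 0, 0, 0],
    [0, -9.2, 0.7, 1.4, 0, 0, 0],
    [0, 0, 0, 0, 0, 0, 0],
  ],
)

```text
clock: 14.9
eef_pos: [0.6079, 0.0322, 0.2886]
orientation: [[0.964, -0.069, -0.259], [-0.067, -0.998, 0.017], [-0.259, 0.001, -0.966]]
contact_force: [1.2, -0.9, 1.6]
width: 0.123
```

Call:
step_arm(
  rows=[
    [0, -9, 0.7, 1, 0, 0, 0],
    [0, -9.3, 0.7, 0.6, 0, 0, 0],
    [0, -9.3, 0.7, 0.2, 0, 0, 0],
    [0, -9.3, 0.7, -0.2, 0, 0, 0],
    [0, -9.3, 0.7, -0.6, 0, 0, 0],
    [0, 0, 0, 0, 0, 0, 0],
  ],
)

```text
clock: 15.5
eef_pos: [0.5616, 0.0357, 0.2891]
orientation: [[0.963, -0.069, -0.259], [-0.067, -0.998, 0.017], [-0.26, 0.001, -0.966]]
contact_force: [-0.2, 0.8, -0.7]
width: 0.121
```

Call:
step_arm(
  rows=[
    [0, -9.2, 0.7, -1, 0, 0, 0],
    [0, -9.2, 0.7, -1.4, 0, 0, 0],
    [0, -9.1, 0.7, -1.8, 0, 0, 0],
    [0, -9, 0.7, -2.2, 0, 0, 0],
    [0, -8.9, 0.7, -2.6, 0, 0, 0],
    [0, 0, 0, 0, 0, 0, 0],
  ],
)

```text
clock: 16.1
eef_pos: [0.5161, 0.0392, 0.2798]
orientation: [[0.963, -0.069, -0.26], [-0.067, -0.998, 0.017], [-0.261, 0.001, -0.965]]
contact_force: [-0.4, 1.4, 0.1]
width: 0.123
```

Call:
step_arm(
  rows=[
    [0, -8.8, 0.7, -3, 0, 0, 0],
    [0, -8.6, 0.7, -3.4, 0, 0, 0],
    [0, -8.5, 0.6, -3.8, 0, 0, 0],
    [0, -8.3, 0.6, -4.1, 0, 0, 0],
    [0, 0, 0, 0, 0, 0, 0],
  ],
)

```text
clock: 16.6
eef_pos: [0.4818, 0.0418, 0.2651]
orientation: [[0.963, -0.069, -0.26], [-0.067, -0.998, 0.017], [-0.261, 0.001, -0.965]]
contact_force: [1.3, 1.8, -1.3]
width: 0.119
```

```bash
python3 - <<'E'
from ov import *
o=r.get_obs();print(o['eef_pos'],o['contact_force'],o['q'].round(2))
p,_=save('side','s13');cv2.imwrite('pics/c13.png',cv2.resize(p[60:240,170:340,::-1],None,fx=3.3,fy=3.3,interpolation=2))
E
```

```text
[0.48183721 0.04179511 0.26511043] [ 1.25794838  1.79075434 -1.26235697] [0.03 0.11 2.03 0.03 1.27 0.08]
```

View pics/c13.png

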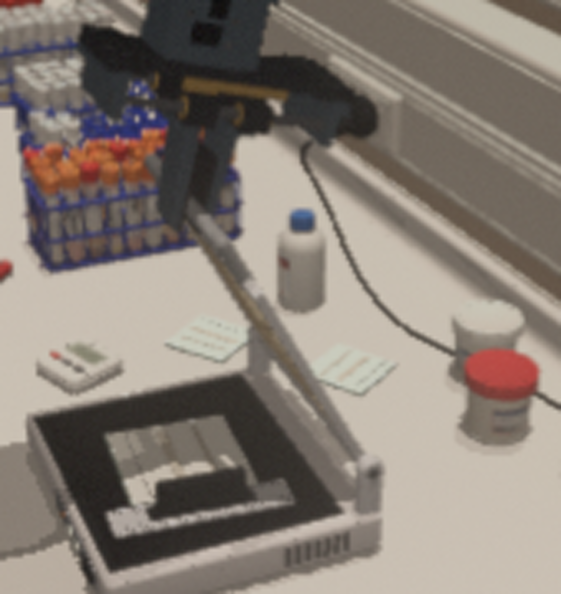

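Call:
step_arm(
  rows=[
    [0, -8.1, 0.6, -4.5, 0, 0, 0],
    [0, -7.9, 0.6, -4.8, 0, 0, 0],
    [0, -7.7, 0.6, -5.2, 0, 0, 0],
    [0, -7.5, 0.6, -5.5, 0, 0, 0],
    [0, 0, 0, 0, 0, 0, 0],
  ],
)

```text
clock: 17.15
eef_pos: [0.4506, 0.0442, 0.2449]
orientation: [[0.963, -0.069, -0.26], [-0.067, -0.998, 0.017], [-0.261, 0.001, -0.965]]
contact_force: [1.4, 1.6, -0.6]
width: 0.125
```

Call:
step_arm(
  rows=[
    [0, -7.2, 0.5, -5.8, 0, 0, 0],
    [0, -7, 0.5, -6.1, 0, 0, 0],
    [0, 0, 0, 0, 0, 0, 0],
    [0, 0, 0, 0, 0, 0, 0],
  ],
)

```text
clock: 17.55
eef_pos: [0.4377, 0.0451, 0.2338]
orientation: [[0.963, -0.069, -0.259], [-0.067, -0.998, 0.017], [-0.26, 0.001, -0.966]]
contact_force: [2.4, 2.9, -1.8]
width: 0.123
```

```bash
python3 - <<'E'
from ov import *
from scipy.optimize import least_squares
o=r.get_obs();x=o['eef_pos'];print(x,o['contact_force'],o['q'].round(2))
P=np.array([[.6366,.0299,.283],[.6079,.0322,.2886],[.5616,.0357,.2891],[.5161,.0392,.2798],[.4818,.0418,.2651],x])
s=(P[:,0])*.9972-(P[:,1])*.0749
f=least_squares(lambda p:np.hypot(s-p[0],P[:,2]-p[1])-.214,[.577,.076]);print(f.x,f.fun*1000)
print('ang fit',np.degrees(np.arctan2(P[:,2]-f.x[1],f.x[0]-s)),'ang z=.076',np.degrees(np.arcsin((P[:,2]-.076)/.214)))
p,d=save('side','s14');cv2.imwrite('pics/c14.png',cv2.resize(p[60:240,170:340,::-1],None,fx=3.3,fy=3.3,interpolation=2))
E
```

```text
[0.43774704 0.04510679 0.23377096] [ 2.39023149  2.90621949 -1.76804634] [0.03 0.08 2.13 0.03 1.2  0.09]
[0.57781841 0.07615367] [-0.02799325  0.02748882 -0.07255766  0.10507559  0.01079533 -0.05086642]
ang fit [104.82807315  96.96879434  84.51055082  72.01759456  61.9920278
  47.45144331] ang z=.076 [75.30496069 83.44259797 84.74340737 72.23884904 62.08521586 47.49746777]
```

View pics/c14.png

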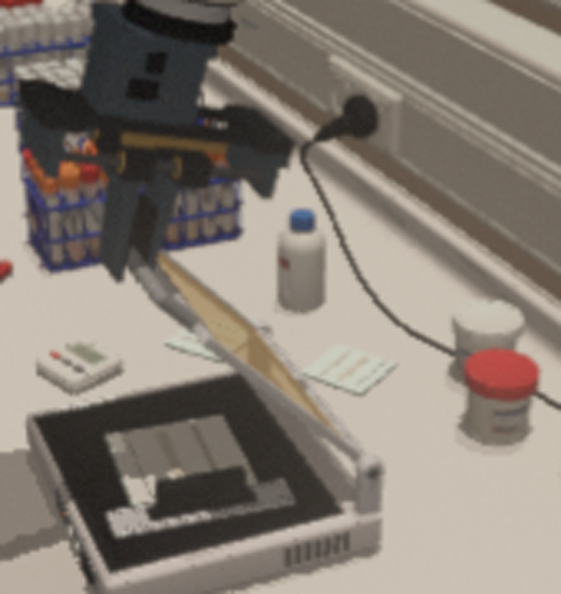

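Call:
step_arm(
  rows=[
    [0, -3.4, 0.3, -3.1, 0, 0, 0],
    [0, -3.2, 0.2, -3.2, 0, 0, 0],
    [0, 0, 0, 0, 0, 0, 0],
    [0, 0, 0, 0, 0, 0, 0],
  ],
)

```text
clock: 18.0
eef_pos: [0.4312, 0.0456, 0.2275]
orientation: [[0.963, -0.069, -0.259], [-0.067, -0.998, 0.017], [-0.259, 0.001, -0.966]]
contact_force: [2.4, 3.0, -2.7]
width: 0.124
```

```bash
python3 - <<'E'
from ov import *
o=r.get_obs();x=o['eef_pos'];s=x[0]*.9972-x[1]*.0749
print(x,o['contact_force'],o['width'],np.degrees(np.arctan2(x[2]-.07615,.57782-s)),np.hypot(x[2]-.07615,.57782-s))
p,d=save('side','s15');cv2.imwrite('pics/c15.png',cv2.resize(p[60:240,170:340,::-1],None,fx=3.3,fy=3.3,interpolation=2))
t,d=save('top','t15');cv2.imwrite('pics/t15.png',t[:,:,::-1])
# shield frame near edge (right y) depth check
V,U=np.mgrid[0:384,0:512];P=unproj('side',U,V,np.load('s15.npz')['d'])
k=(P[...,1]>-.07)&(P[...,1]<-.04)&(P[...,2]>.06)&(P[...,0]>.42)&(P[...,0]<.6);B=P[k];print(len(B),np.degrees(np.arctan(np.polyfit(B[:,0],B[:,2],1)[0])) if len(B)>9 else B)
E
python3 pl.py s9 s13 s15
```

```text
[0.43118919 0.04558849 0.22754865] [ 2.44480011  3.04838641 -2.71233051] 0.12435739983031226 45.02762712157987 0.2140068542022275
275 -44.28209906326598
s9 -1.5558099846339946 -1.6261569251799797 [ 61.  70.  81.  90.  98. 103. 107. 110. 111. 111. 112.]
s13 -1.5118188944198414 -1.5247804067934414 [ 92. 109. 125. 132. 140. 152. 168. 181. 185. 183. 180.]
s15 -1.8747433324327452 -1.6215697120412764 [ 93. 110. 126. 133. 140. 153. 169. 181. 185. 183. 181.]
```

View pics/c15.png

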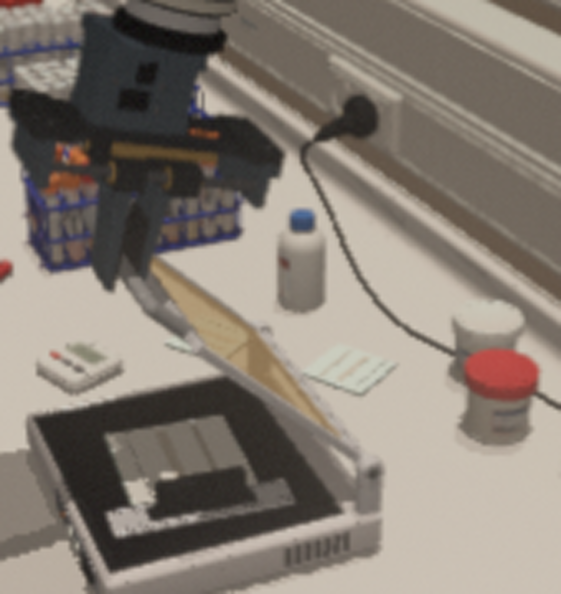

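View pics/t15.png

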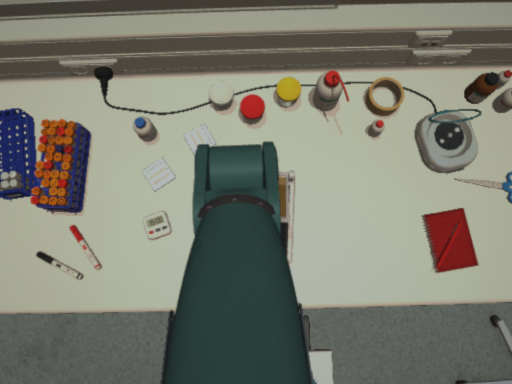

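```bash
python3 -c "
from rig import *
print(hand_in())"
```

```text
the job is handed in; nothing more can be done
None
```

The ruler lies flush along the plate's right side edge, and the gripper still holds the shield by its bar at about 45°. I handed the job in at about 18 s of the 51 s allowed.

- **Ruler:** I slid it along the glass in sub-millimetre steps until it touched the plate, then let go. The top view afterwards showed no dark gap, with the ruler reaching past both ends of the plate edge.
- **Plate:** side-camera edge checks before and after put its movement at about 0.3 mm or less. One reading, taken just before release, jumped by 0.8 mm. The next frames did not show it, so I put it down to a lighting change.
- **Shield:** I gripped the bar where it leaned back and followed the hinge arc forward in small steps, without ever letting go. The arm's positions give 45.0° with the bar 214.0 mm from the hinge, and a rougher depth-camera slope gave 44.3°. External force readings stayed under 5 N while I moved the shield, and the highest of the run was about 28 N, when I pressed the ruler onto the glass.
- **Timer and bottles:** I never went near them. In the last pictures the timer and both bottles look unmoved, but I did not measure their positions.
- **Camera disagreement:** the two cameras differed by 2–3 mm on position. I went with the top camera, which matched the robot's own readings. Because the arm blocks the top view in the final pose, the last check of ruler and plate is from the side camera only.

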